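# Take the middle pan support out of the gas hob for washing

## Robot

A 7-joint arm with a two-finger parallel gripper is mounted at the origin on the work surface. World frame = base frame: x ahead of the robot, y to its left, z up, the work surface at z = 0. Lengths are in m, angles in rad, forces in N, time in s.
With the tool pointing down it reaches from about 0.4 to 0.85 m from the base axis. Payload 10.4 kg.
Tool frame: the origin (TCP) lies on the centre line of the jaws, within the pads' length; the fingertips stand 8 mm ahead of it and the grasp point (between the pads) lies 11 mm behind it (r.finger_overhang is the distance from the TCP to the fingertips, in m); z points along the fingers, y is the line along which they close (so a half turn about z gives the same grasp; the last joint's range is limited). The gripper opens to 87 mm and grips with 3 to 60 N. Pads are 19 mm wide; open, the fingers measure 117 mm over their backs; the gripper's body (75 mm by 190 mm) begins 51 mm behind the grasp point.
Start: joints at [-1.286, 0.332, -0.065, 1.46, 0.022, 1.35, -0.088], TCP at [0.189, 0.596, 0.231] pointing down, gripper open.
Joint ranges: [-2.6, 2.6], [-0.5, 2.12], [-1.47, 1.34], [0.16, 2.42], [-1.27, 4.41], [0.06, 2.06], [-2.6, 2.6]. Speed limits (rad/s): [2.22, 2.22, 2.79, 2.79, 3.14, 3.14, 3.14].

## Interface

Orientations are given as a unit quaternion [x, y, z, w].
In Python, from bench import r, vision gives the robot as it stands.
- The arm moves only by the tool drive_tool, never from a script. Its argument "series" is a list of rows, each a list of 2 entries, a list of its own where there are three numbers: the shift along the world's x, y, z in cm, then the turn about the world's z in degrees. A call has exactly 10 rows; each row shifts and turns the commanded pose from where the row before left it; what a row does not reach is not made up. A row lasts 1/8 s, in which the tool goes at most 62.5 mm and 10.7 degrees, less where a joint would pass 70% of its speed; a pose out of reach is approached as far as the arm can. A call with a gripper value outside its range is refused whole. "hand" is the closure, from 0 (fully open) to 1 (shut), set as the call begins (left out, the last holds). The fingers move at their own pace and stop on an object; "newtons" is the grip in N (left out, the last holds). Time passes only in rows, so rows that do not move let the fingers close, or fill a call up. It gives the time, the measured TCP pose, the force, the opening and the grip force at its end, in the units of the state.
- r.read_state(): the state, without advancing time (a new reading comes with each control period).
- vision.camera(name): name is "scene" or "top" or "wrist"; returns a dict with "color" (384x512x3 uint8, red, green, blue), "intrinsics" (3x3 intrinsics, pixels), "R" (3x3) and "t" (3): a world point X has camera coordinates R X + t; the wrist camera has in their place "mount" (4x4, takes a point from camera to tool coordinates, whose origin is the TCP and whose axes are the flange's). Camera axes: x right, y down, z forward; pixel columns grow to the right and rows downward; lengths in m; the calibration is good to about 2 mm. A picture is of the moment at which its call begins: read the wrist's pose just before it. There is no depth.
- r.close_job(): hands the job in; it is judged then, once.
The state is a dict: "time": time; "joint_positions": joint angles; "joint_vel": joint speeds; "joint_torque": joint torques, N m; "ee_pos": TCP position; "eef_rot": TCP orientation; "ft_force": force on the tool from outside, world axes, zero at the start; "torque": the same for the moment, N m; "width": finger opening in m; "grip_force": force on a finger pad.
Only numpy, scipy, OpenCV 4.12 (cv2) and the standard library are available. Lean on these libraries where they do the work, as an engineer would, in place of code of your own. Each camera call takes 0.05 s, during which the arm holds its last target. There are 200 camera calls.

## Task

Get the middle pan support of the gas hob out for washing: first stand every spice jar that is on it back on the turntable, upright and well away from the edge, then take the infrared thermometer and check that the burners are cold by holding it still for two seconds, pointing straight down about 10 cm above the middle of the front burner (the one next to the knobs) and after that above the rear one, and stand it back in its holder. Then lift the middle pan support straight up and level out from between the two pan supports it interlocks with, never sideways and without shifting those two, and set it down gently on its four feet in the middle of the drying mat, its long side along the mat's. At the end all the jars must still stand on the turntable, and the other things on the counter must be left alone.

Things in the scene. Friction and masses are not known exactly. Their poses are not given: they have to be found in the camera images.
- hob: Fixed two-burner gas hob, brushed steel plate 8 mm thick on the counter. Origin on the counter under the middle pan support's middle; plate from x = -298 (robot's end, with two steel knobs 40 mm wide, tops 30 mm up) to +220 mm and y = +-150 mm. On it stand three black pan supports in a row: front (x = -140), middle (x = 0), rear (x = +140 mm). x, y level along its sides.
- grate_mid: Middle pan support, loose, black steel, about 0.5 kg: open grid 100 mm (x) by 270 mm (y) on four feet; origin at foot level under its middle, 8 mm above the counter while in the hob. Bars from 30 to 44 mm above the origin: three long ones (12 mm wide, along y at x = -44, 0, +44) and 10 mm wide cross bars at y = +-45, +-90, +-130 mm.
- grate_grip (a point): Middle of the middle pan support's middle long bar, 37 mm above its origin (half the bar's height), over the centre of mass: grip here across the bar's 12 mm (along the support's x). 32 mm are open on either side of the bar and 40 mm either way along it; below is only the hob plate, 37 mm under this point.
- grate_tab (a point): One of the middle pan support's four T-shaped tabs (at x = +-50 to +-66, y = +-68, 22 to 44 mm above its origin; the point is the top of the one at +x, +y). With about 3 mm play they sit in open-topped jaws of the front and rear supports, so the piece moves only straight up and is free once raised 22 mm.
- grate_front: Front pan support, loose, 140 mm (x) by 270 mm (y), 44 mm high, about 0.65 kg, standing round the front burner, with jaws on its +x side for the tabs of the middle one. Origin at foot level under its middle. It stays.
- grate_rear: Rear pan support, as the front one, round the rear burner, with jaws on its -x side. It stays.
- burner_front (a point): Centre of the top of the front burner's cap (a dark round cap 60 mm across, its top 34 mm above the counter), nearer the knobs and the robot, open to view from above between the bars.
- burner_rear (a point): Centre of the top of the rear burner's cap, 280 mm farther along the hob's +x, same height.
- jar1: Closed glass spice jar (red-brown spice) with a steel screw lid, a straight cylinder 56 mm across and 64 mm tall, about 0.2 kg. Origin at the centre of its underside, z up. If present it starts standing on the middle pan support; None if absent in this run.
- jar2: Closed glass spice jar (yellow spice) with a steel screw lid, a straight cylinder 56 mm across and 64 mm tall, about 0.2 kg. Origin at the centre of its underside, z up. If present it starts standing on the middle pan support; None if absent in this run.
- jar3: Closed glass spice jar (green herb) with a steel screw lid, a straight cylinder 56 mm across and 64 mm tall, about 0.2 kg. Origin at the centre of its underside, z up. If present it starts standing on the middle pan support; None if absent in this run.
- jar4: Closed glass spice jar (dark brown spice) with a steel screw lid, a straight cylinder 56 mm across and 64 mm tall, about 0.2 kg. Origin at the centre of its underside, z up. If present it starts standing on the middle pan support; None if absent in this run.
- turntable_center (a point): Centre of the top face of the lazy-susan turntable: a flat wooden disc 240 mm across without rim, its top 30 mm above the counter. The disc can turn with slight friction; its stand is fixed.
- thermometer: Stick infrared thermometer, loose, 0.14 kg, standing upright in its holder, lens down. Origin at the lens, middle of the lower end face; z points up the stick, it measures along -z. Yellow head 44 (x) by 34 (y) by 50 mm high, above it a black handle 36 (x) by 28 mm (y) up to 150 mm with a 2 mm cap. Grip the handle across y about 25 mm below its top.
- holder: Fixed white open-topped holder of the thermometer, outside 70 mm (x) by 60 mm (y), walls 5 mm, on a grey foot plate 86 by 76 mm; rim 46 mm above the counter, inside 60 by 50 mm, inner floor 8 mm above the counter. Origin at the centre of its underside.
- mat: Grey-green ribbed drying mat, fixed, 180 mm (x) by 320 mm (y), 3 mm thick (ribs 3.6 mm). Origin at the centre of its underside.
- masher: Stainless potato masher 230 mm long, 75 mm high at its plate, lying beyond the mat, a bystander.
- ramekin: White ceramic ramekin 90 mm across, a bystander 50 mm high, on the counter left of the knobs.
- spoon: Bamboo spoon 260 mm long, a bystander lying beyond the turntable.

How it is judged:
On the way, in this order (a step that is already met when the one before it is completed fails the run):
1. every jar stands upright on the turntable (horizontal distance between each of jar1, jar2, jar3, jar4 and turntable_center below 0.095 m and height (world z) of jar1 between 0.022 and 0.042 m and angle between each of jar1, jar2, jar3, jar4's own z axis and vertical below 0.12 rad and height (world z) of jar2 between 0.022 and 0.042 m and height (world z) of jar3 between 0.022 and 0.042 m and height (world z) of jar4 between 0.022 and 0.042 m), for 0.2 s.
2. the thermometer, held, is kept still and pointed straight down at the front burner (x of burner_front in the frame of thermometer between -0.018 and 0.018 m and y of burner_front in the frame of thermometer between -0.018 and 0.018 m and z of burner_front in the frame of thermometer between -0.16 and -0.05 m and linear speed of thermometer below 0.02 m/s and angular speed of thermometer below 0.2 rad/s and contact force between thermometer and the fingers above 0.5 N), for 1 s.
3. then at the rear burner (x of burner_rear in the frame of thermometer between -0.018 and 0.018 m and y of burner_rear in the frame of thermometer between -0.018 and 0.018 m and z of burner_rear in the frame of thermometer between -0.16 and -0.05 m and linear speed of thermometer below 0.02 m/s and angular speed of thermometer below 0.2 rad/s and contact force between thermometer and the fingers above 0.5 N), for 1 s.
4. the middle pan support is raised straight up and level, clear of its neighbours (z of grate_mid in the frame of hob above 0.038 m and horizontal distance between grate_mid and hob below 0.025 m and angle between grate_mid's own z axis and vertical below 0.15 rad), for 0.05 s.
At the end, for the whole second after the job is handed in: Every jar upright on the turntable within 95 mm of its centre; thermometer upright in its holder; middle pan support level on its feet on the mat, its middle within 35 mm (mat x) and 30 mm (y) of the mat's, long sides parallel within 0.17 rad; all at rest (all of step 1 and linear speed of each of jar1, jar2, jar3, jar4, thermometer below 0.03 m/s and horizontal distance between thermometer and holder below 0.02 m and height (world z) of thermometer below 0.014 m and angle between thermometer's own z axis and vertical below 0.15 rad and x of grate_mid in the frame of mat between -0.035 and 0.035 m and y of grate_mid in the frame of mat between -0.03 and 0.03 m and height (world z) of grate_mid below 0.01 m and angle between grate_mid's own z axis and vertical below 0.05 rad and angle between the y axis of grate_mid and the y axis of mat, either way round below 0.17 rad and linear speed of grate_mid below 0.02 m/s); the robot touches nothing.
It fails at once if the middle pan support is tipped while still between its neighbours (horizontal distance between grate_mid and hob below 0.12 m and z of grate_mid in the frame of hob below 0.028 m and angle between grate_mid's own z axis and vertical above 0.1 rad).
It fails at once if the middle pan support is dragged sideways while still between its neighbours (horizontal distance between grate_mid and hob between 0.012 and 0.12 m and z of grate_mid in the frame of hob below 0.028 m).
It fails at once if the front or rear pan support is lifted or shifted (by more than 12 mm) (distance of any of grate_front, grate_rear from where it was at the start of the episode above 0.012 m).
It fails at once if the middle pan support is dropped or thrown down (linear speed of grate_mid above 0.6 m/s and height (world z) of grate_mid below 0.05 m).
It fails at once if a bystander (masher, ramekin, spoon) is moved by more than 3 cm (distance of any of masher, ramekin, spoon from where it was at the start of the episode above 0.03 m).
Of jar1, jar2, jar3, jar4 only 2 to 4 are there at a start; the rules pass over those that are not, and their reading is None.
At some moment in a run one of jar1, jar2, jar3, jar4 may be knocked a few centimetres aside while the robot is not near it.
It also fails if it takes over 210 s, if anything falls off the work surface, if the arm or the gripper's body presses on something with over 40 N, if the wrist force passes 120 N, or if a joint passes its speed limit or range.

## Working session

There is one attempt and no reset: what is moved stays moved. The work goes in short steps, Python scripts to look and compute and a tool call to move; the robot and the scene stay as the last step left them, time stands still between calls to the robot, and variables do not carry over. Pictures are saved under pics/ and viewed, at most 14 in all, crops included, and the job is handed in when it is done.

Besides the shell and the picture viewer there is one more tool, called as name(argument=value, ...), one argument or row to a line, values as JSON. drive_tool: Moves the arm, as the interface text tells. Its arguments: {"type":"object","properties":{"series":{"type":"array"},"hand":{"type":"number"},"newtons":{"type":"number"}},"required":["series"]}

```bash
ls; mkdir -p pics; cat > h.py <<'E'
import numpy as np, cv2
from bench import r, vision
from scipy.spatial.transform import Rotation as Rn
def snap(name,f):
    s=r.read_state(); c=vision.camera(name); K=np.array(c["intrinsics"])
    if name=="wrist":
        M=np.array(c["mount"]); T=np.eye(4); T[:3,:3]=Rn.from_quat(s["eef_rot"]).as_matrix(); T[:3,3]=s["ee_pos"]
        W=np.linalg.inv(T@M); R,t=W[:3,:3],W[:3,3]
    else: R,t=np.array(c["R"]),np.array(c["t"])
    np.savez(f"pics/{f}.npz",K=K,R=R,t=t,img=c["color"])
    cv2.imwrite(f"pics/{f}.png",c["color"][:,:,::-1])
def load(f): d=np.load(f"pics/{f}.npz"); return d["K"],d["R"],d["t"]
def onz(f,u,v,z):
    K,R,t=load(f); d=R.T@np.linalg.solve(K,[u,v,1.]); o=-R.T@t
    return o+d*(z-o[2])/d[2]
def tri(*obs):
    A=np.zeros((3,3));b=np.zeros(3)
    for f,u,v in obs:
        K,R,t=load(f); d=R.T@np.linalg.solve(K,[u,v,1.]); d/=np.linalg.norm(d); P=np.eye(3)-np.outer(d,d); A+=P; b+=P@(-R.T@t)
    return np.linalg.solve(A,b)
def proj(f,X):
    K,R,t=load(f); p=K@(R@np.array(X)+t); return p[:2]/p[2]
def big(f,g,x0,y0,x1,y1):
    im=cv2.imread(f"pics/{f}.png")[y0:y1,x0:x1]; s=min(800/(x1-x0),600/(y1-y0))
    cv2.imwrite(f"pics/{g}.png",cv2.resize(im,None,fx=s,fy=s,interpolation=cv2.INTER_CUBIC)); print("scale",s)
E
python3 - <<'E'
from h import *
s=r.read_state(); print({k:np.round(v,3) for k,v in s.items()}, r.finger_overhang)
snap("top","t0"); snap("scene","s0")
big("t0","t0b",0,0,512,384); big("s0","s0b",0,0,512,384)
for f in("t0","s0"):
    K,R,t=load(f); print(K.round(1).tolist(),(-R.T@t).round(3),R.round(2).tolist())
E
```

```text
pics
{'time': np.float64(0.0), 'joint_positions': array([-1.286,  0.333, -0.065,  1.461,  0.022,  1.35 , -0.089]), 'joint_vel': array([ 0.   ,  0.   ,  0.001, -0.   ,  0.   , -0.003, -0.001]), 'joint_torque': array([ 0.0000e+00, -6.2327e+01,  2.5000e-02, -3.8988e+01, -6.1000e-02,
        4.0000e-02,  0.0000e+00]), 'ee_pos': array([0.189, 0.595, 0.23 ]), 'eef_rot': array([ 0.153,  0.988, -0.001, -0.   ]), 'ft_force': array([0.021, 0.205, 0.086]), 'torque': array([ 0.012, -0.045,  0.02 ]), 'grip_force': np.float64(0.0), 'width': np.float64(0.087)} 0.008
scale 1.5625
scale 1.5625
[[462.1, 0.0, 262.0], [0.0, 462.1, 195.4], [0.0, 0.0, 1.0]] [0.338 0.004 1.476] [[-0.01, -1.0, 0.01], [-0.99, 0.01, -0.12], [0.12, -0.01, -0.99]]
[[466.6, 0.0, 261.9], [0.0, 466.6, 186.1], [0.0, 0.0, 1.0]] [ 1.278 -0.416  1.179] [[0.47, 0.88, -0.0], [0.69, -0.37, -0.62], [-0.55, 0.29, -0.79]]
```

View pics/t0b.png

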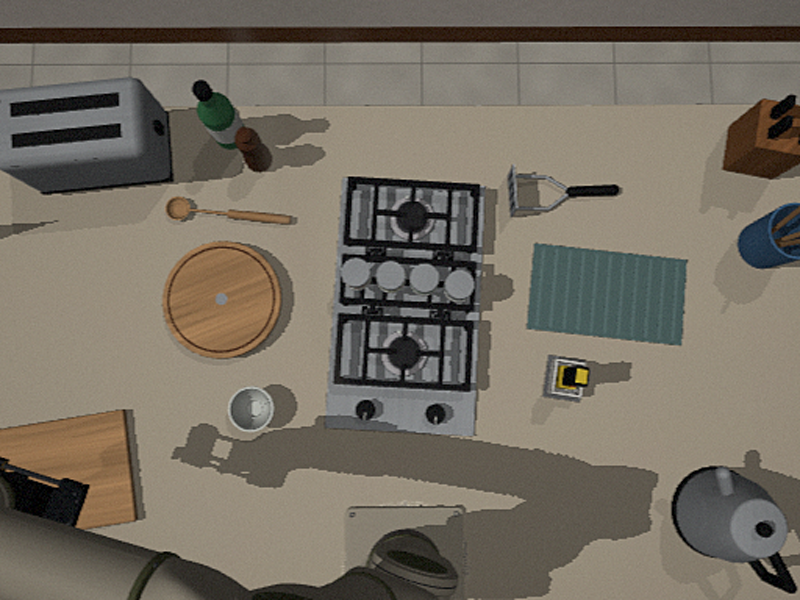

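View pics/s0b.png

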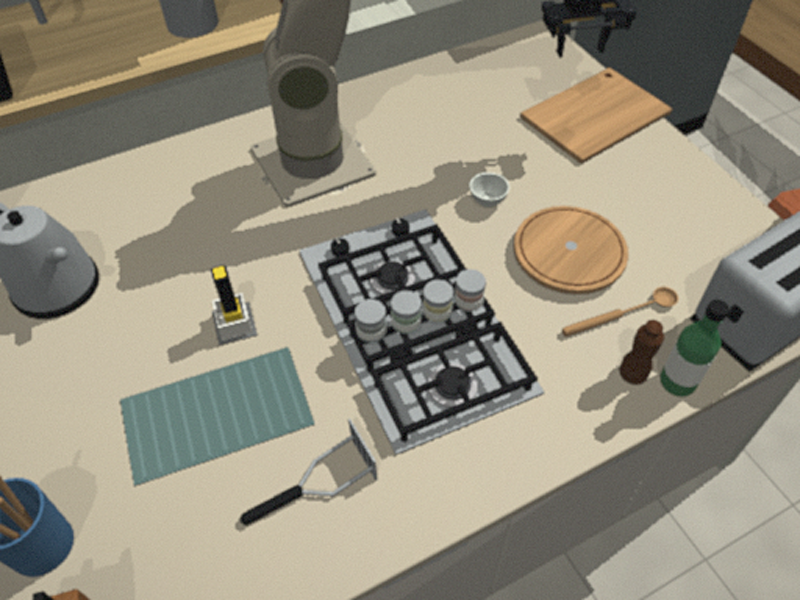

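The top view (enlarged) shows four jar lids at about (355,272), (390,276), (425,279) and (460,284). The turntable hub is at (221,298), the burners at (405,352) and (412,216), the mat centre near (608,294) and the thermometer cap at (573,376). The scene view shows the same things, with lids at (370,311), (406,301), (438,290) and (470,280), and the hub at (570,245).

```bash
python3 - <<'E'
from h import *
k=1.5625
def T(n,a,b): print(n,tri(("t0",a[0]/k,a[1]/k),("s0",b[0]/k,b[1]/k)).round(3))
T("jarR",(460,284),(370,309));T("jar",(425,279),(406,300));T("jar",(390,276),(438,289));T("jarL",(355,272),(470,278))
T("hub",(221,298),(570,245));T("bf",(405,352),(392,274));T("br",(412,216),(453,381))
T("mat1",(536,243),(314,424));T("mat2",(687,260),(136,481));T("mat3",(682,345),(121,401));T("mat4",(527,329),(290,350))
T("thermcap",(573,376),(221,270))
for n,p,z in [("jarR",(460,284),.116),("j",(425,279),.116),("j",(390,276),.116),("jarL",(355,272),.116),("hub",(221,298),.03),("bf",(405,352),.034),("br",(412,216),.034),("m1",(536,243),.003),("m2",(687,260),.003),("m3",(682,345),.003),("m4",(527,329),.003),("cap",(573,376),.16)]:
    print(n,onz("t0",p[0]/k,p[1]/k,z).round(4))
big("t0","t0c",205,105,315,285); 
im=cv2.imread("pics/t0.png")
E
```

```text
jarR [ 0.544 -0.107  0.12 ]
jar [ 0.554 -0.04   0.118]
jar [0.56  0.026 0.118]
jarL [0.567 0.091 0.12 ]
hub [0.531 0.366 0.032]
bf [ 0.421 -0.001  0.028]
br [ 0.699 -0.018  0.027]
mat1 [ 0.647 -0.276  0.003]
mat2 [ 0.607 -0.586  0.011]
mat3 [ 0.433 -0.571 -0.002]
mat4 [ 0.469 -0.253 -0.01 ]
thermcap [ 0.365 -0.313  0.158]
jarR [ 0.5441 -0.1076  0.116 ]
j [ 0.5542 -0.0409  0.116 ]
j [0.5604 0.0258 0.116 ]
jarL [0.5685 0.0925 0.116 ]
hub [0.5317 0.3678 0.03  ]
bf [ 0.42   -0.0022  0.034 ]
br [ 0.6976 -0.0185  0.034 ]
m1 [ 0.6465 -0.2766  0.003 ]
m2 [ 0.6087 -0.5901  0.003 ]
m3 [ 0.4319 -0.5702  0.003 ]
m4 [ 0.4671 -0.2528  0.003 ]
cap [ 0.367  -0.3069  0.16  ]
scale 3.3333333333333335
```

View pics/t0c.png

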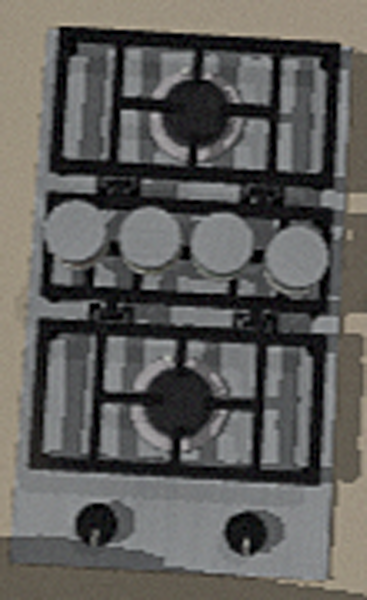

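drive_tool(
  series=[
    [[3,-4,0],-7.6],
    [[3,-4,0],-7.6],
    [[3,-4,0],-7.6],
    [[3,-4,0],-7.6],
    [[3,-4,0],-7.6],
    [[3,-4,0],-7.6],
    [[3,-4,0],-7.6],
    [[3,-4,0],-7.6],
    [[3,-4,0],-7.6],
    [[3,-4,0],-7.6],
  ],
  hand=0,
  newtons=20,
)

```text
time: 1.35
ee_pos: [0.49, 0.1942, 0.2304]
eef_rot: [0.731, 0.683, -0.0, -0.0]
ft_force: [0.4, 0.4, 0.2]
width: 0.0869
grip_force: 0.0
```

drive_tool(
  series=[
    [[3,-4,0],0],
    [[3,-4,0],0],
    [[1.9,-2.3,0],0],
    [[0,0,0],0],
    [[0,0,0],0],
    [[0,0,0],0],
    [[0,0,0],0],
    [[0,0,0],0],
    [[0,0,0],0],
    [[0,0,0],0],
  ],
)

```text
time: 2.6
ee_pos: [0.5683, 0.0926, 0.2306]
eef_rot: [0.729, 0.684, -0.0, 0.0]
ft_force: [0.2, 0.6, -0.6]
width: 0.0871
grip_force: 0.0
```

```bash
python3 - <<'E'
from h import *
s=r.read_state(); print(s["ee_pos"].round(4),s["joint_positions"].round(2)); print(Rn.from_quat(s["eef_rot"]).as_matrix().round(3))
snap("wrist","w1")
big("w1","w1b",0,0,512,384)
for p in [(.5685,.0925,.116),(.559,-.01,.052)]: print(proj("w1",p)*1.5625)
E
```

```text
[0.5683 0.0926 0.2306] [-0.65  0.23  0.48  1.62 -0.11  1.32 -0.21]
[[ 0.063  0.998  0.   ]
 [ 0.998 -0.063 -0.   ]
 [-0.     0.    -1.   ]]
scale 1.5625
[395.67412353 293.91732465]
[392.02098291 401.17275309]
```

View pics/w1b.png

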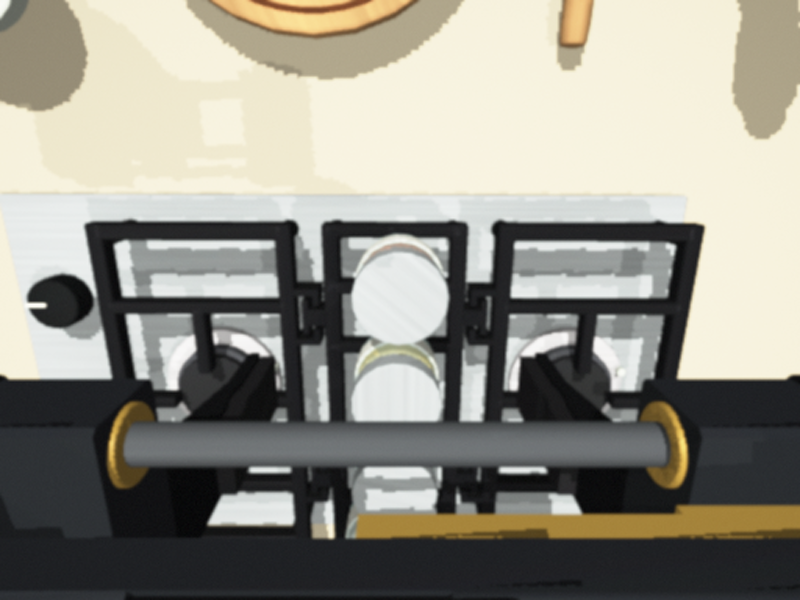

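The wrist picture shows the left jar's lid at (400,295), against a prediction of (396,294). That is within 2 mm, so I will descend and grip.

drive_tool(
  series=[
    [[0.2,0,-2.5],0],
    [[0,0,-2.5],0],
    [[0,0,-2.5],0],
    [[0,0,-2.5],0],
    [[0,0,-2.5],0],
    [[0,0,-1.2],0],
    [[0,0,-1.0],0],
    [[0,0,0],0],
    [[0,0,0],0],
    [[0,0,0],0],
  ],
)

```text
time: 3.9
ee_pos: [0.5708, 0.0927, 0.0843]
eef_rot: [0.729, 0.684, 0.001, 0.0]
ft_force: [-0.3, -0.2, -0.2]
width: 0.087
grip_force: 0.0
```

drive_tool(
  series=[
    [[0,0,0],0],
    [[0,0,0],0],
    [[0,0,0],0],
    [[0,0,0],0],
    [[0,0,0],0],
    [[0,0,0],0],
    [[0,0,0.5],0],
    [[0,0,1],0],
    [[0,0,1],0],
    [[0,0,1],0],
  ],
  hand=1,
  newtons=20,
)

```text
time: 5.15
ee_pos: [0.5705, 0.0927, 0.1196]
eef_rot: [0.729, 0.684, 0.0, 0.0]
ft_force: [0.1, 0.2, -2.6]
width: 0.0558
grip_force: 20.0
```

drive_tool(
  series=[
    [[0,1,1],0],
    [[-0.5,4,1],0],
    [[-0.5,4,1],0],
    [[-0.5,4,0],0],
    [[-0.5,4,0],0],
    [[-0.5,4,0],0],
    [[-0.5,4,0],0],
    [[-0.5,4,0],0],
    [[-0.5,2.5,0],0],
    [[-0.5,1.1,0],0],
  ],
)

```text
time: 6.4
ee_pos: [0.5245, 0.42, 0.1484]
eef_rot: [0.729, 0.685, -0.0, 0.0]
ft_force: [-0.0, -0.6, -2.1]
width: 0.0555
grip_force: 20.0
```

drive_tool(
  series=[
    [[0,0,-1.5],0],
    [[0,0,-2],0],
    [[0,0,-2],0],
    [[0,0,-1.5],0],
    [[0,0,-1],0],
    [[0,0,-0.5],0],
    [[0,0,-0.2],0],
    [[0,0,0],0],
    [[0,0,0],0],
    [[0,0,0],0],
  ],
)

```text
time: 7.65
ee_pos: [0.5254, 0.4188, 0.0619]
eef_rot: [0.729, 0.684, 0.0, 0.0]
ft_force: [-0.2, 0.1, -2.4]
width: 0.0557
grip_force: 20.0
```

drive_tool(
  series=[
    [[0,0,-0.1],0],
    [[0,0,-0.1],0],
    [[0,0,0],0],
    [[0,0,0],0],
    [[0,0,0],0],
    [[0,0,0],0],
    [[0,0,0],0],
    [[0,0,0],0],
    [[0,0,0],0],
    [[0,0,0],0],
  ],
)

```text
time: 8.9
ee_pos: [0.5262, 0.419, 0.0616]
eef_rot: [0.729, 0.684, 0.001, -0.0]
ft_force: [-3.1, -1.9, 11.6]
width: 0.0559
grip_force: 20.0
```

drive_tool(
  series=[
    [[0,0,0],0],
    [[0,0,0],0],
    [[0,0,0],0],
    [[0,0,1],0],
    [[0,0,2],0],
    [[0,0,3],0],
    [[0,0,3],0],
    [[0,0,3],0],
    [[0,0,2],0],
    [[0,0,0],0],
  ],
  hand=0.15,
)

```text
time: 10.15
ee_pos: [0.526, 0.4192, 0.2017]
eef_rot: [0.729, 0.684, 0.002, -0.0]
ft_force: [-0.4, 0.2, -0.8]
width: 0.0742
grip_force: 0.0
```

```bash
python3 - <<'E'
from h import *
snap("top","t1"); snap("scene","s1"); 
a=cv2.imread("pics/t1.png")[100:280,90:320];b=cv2.imread("pics/s1.png")[110:290,200:430]
cv2.imwrite("pics/c1.png",cv2.resize(np.hstack([a,b]),None,fx=1.73,fy=1.73,interpolation=cv2.INTER_CUBIC))
E
```

```text
(no output)
```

View pics/c1.png

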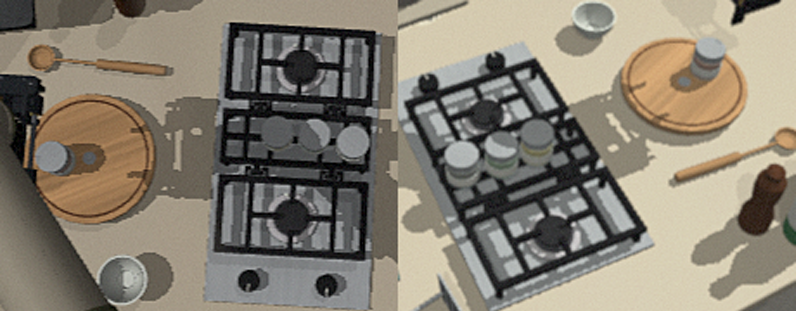

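The picture shows the first jar standing on the turntable at about (52,157), near the hub at (88,157). The other three jars are unmoved. Next is the second jar.

drive_tool(
  series=[
    [[0.2,-1.5,0.9],0],
    [[0.4,-4.5,1],0],
    [[0.4,-4.5,1],0],
    [[0.4,-4.5,0],0],
    [[0.4,-4.5,0],0],
    [[0.4,-4.5,0],0],
    [[0.4,-4.5,0],0],
    [[0.4,-4.5,0],0],
    [[0.3,-4.5,0],0],
    [[0.2,-1.8,0],0],
  ],
  hand=0,
)

```text
time: 11.5
ee_pos: [0.5598, 0.0215, 0.2286]
eef_rot: [0.731, 0.683, -0.0, 0.0]
ft_force: [0.3, 0.6, -0.2]
width: 0.0869
grip_force: 0.0
```

```bash
cat >> h.py <<'E'
def lid(f,zl=.116):
    "lid centre by matching the lid seen in w1, bright/dark tolerant"
    g=cv2.imread("pics/w1.png",0)[156:222,223:290]; im=cv2.imread(f"pics/{f}.png",0)
    m=cv2.matchTemplate(im,g,cv2.TM_CCOEFF_NORMED); m[:, :190]=-1; m[:,260:]=-1; m[:120]=-1; m[190:]=-1
    _,v,_,p=cv2.minMaxLoc(m); q=(p[0]+33,p[1]+33)
    return round(v,2),q,onz(f,*q,zl).round(4)
E
python3 - <<'E'
from h import *
snap("wrist","w2"); s=r.read_state(); print(s["ee_pos"],lid("w1"),lid("w2"))
E
```

```text
[0.56005871 0.02049799 0.22864022] (1.0, (256, 189), array([0.5709, 0.0915, 0.116 ])) (0.79, (259, 184), array([0.5653, 0.0253, 0.116 ]))
```

drive_tool(
  series=[
    [[0.2,0.5,-2],0],
    [[0,0,-2.5],0],
    [[0,0,-2.5],0],
    [[0,0,-2.5],0],
    [[0,0,-2.5],0],
    [[0,0,-1.5],0],
    [[0,0,-1.0],0],
    [[0,0,0],0],
    [[0,0,0],0],
    [[0,0,0],0],
  ],
)

```text
time: 12.8
ee_pos: [0.5628, 0.0307, 0.0843]
eef_rot: [0.729, 0.684, 0.001, 0.0]
ft_force: [0.6, -0.1, 0.4]
width: 0.0874
grip_force: 0.0
```

drive_tool(
  series=[
    [[0,0,0],0],
    [[0,0,0],0],
    [[0,0,0],0],
    [[0,0,0],0],
    [[0,0,0],0],
    [[0,0,0],0],
    [[0,0,0.5],0],
    [[0,0,1],0],
    [[0,0,1],0],
    [[0,0,1],0],
  ],
  hand=1,
)

```text
time: 14.05
ee_pos: [0.5625, 0.0307, 0.1195]
eef_rot: [0.729, 0.684, 0.0, 0.0]
ft_force: [0.8, -0.5, -2.5]
width: 0.0557
grip_force: 20.0
```

drive_tool(
  series=[
    [[0,1,1],0],
    [[0.3,4,1],0],
    [[0.3,4,1],0],
    [[0.3,4,0],0],
    [[0.3,4,0],0],
    [[0.3,4,0],0],
    [[0.3,4,0],0],
    [[0.2,4,0],0],
    [[0,3.5,0],0],
    [[0,1.5,0],0],
  ],
)

```text
time: 15.3
ee_pos: [0.581, 0.3739, 0.1484]
eef_rot: [0.728, 0.686, -0.0, -0.0]
ft_force: [1.1, -0.6, -2.0]
width: 0.0553
grip_force: 20.0
```

drive_tool(
  series=[
    [[0,0,0],0],
    [[0,0,-2],0],
    [[0,0,-2],0],
    [[0,0,-2],0],
    [[0,0,-1.5],0],
    [[0,0,-0.8],0],
    [[0,0,-0.3],0],
    [[0,0,-0.1],0],
    [[0,0,-0.1],0],
    [[0,0,0],0],
  ],
)

```text
time: 16.55
ee_pos: [0.5827, 0.3709, 0.0617]
eef_rot: [0.729, 0.684, 0.001, 0.0]
ft_force: [-1.8, -1.7, 4.8]
width: 0.0557
grip_force: 20.0
```

drive_tool(
  series=[
    [[0,0,0],0],
    [[0,0,0],0],
    [[0,0,0],0],
    [[0,0,1],0],
    [[0,0,2],0],
    [[0,0,3],0],
    [[0,0,3],0],
    [[0,0,4],0],
    [[0,0,3.7],0],
    [[0,0,0],0],
  ],
  hand=0.15,
)

```text
time: 17.8
ee_pos: [0.584, 0.3712, 0.2331]
eef_rot: [0.729, 0.684, 0.004, 0.0]
ft_force: [-0.4, 0.2, -0.3]
width: 0.0741
grip_force: 0.0
```

drive_tool(
  series=[
    [[-0.2,-2.6,0],0],
    [[-0.4,-5.5,0],0],
    [[-0.4,-5.5,0],0],
    [[-0.4,-5.5,0],0],
    [[-0.4,-5.5,0],0],
    [[-0.4,-5.5,0],0],
    [[-0.4,-5.5,0],0],
    [[-0.2,-4,0],0],
    [[0,-1.6,0],0],
    [[0,0,0],0],
  ],
  hand=0,
)

```text
time: 19.05
ee_pos: [0.5543, -0.0415, 0.2277]
eef_rot: [0.73, 0.684, 0.0, -0.0]
ft_force: [-0.0, 0.1, 0.6]
width: 0.0872
grip_force: 0.0
```

```bash
python3 - <<'E'
from h import *
snap("wrist","w3"); s=r.read_state(); print(s["ee_pos"],lid("w3"))
snap("top","t2"); snap("scene","s2")
a=cv2.imread("pics/t2.png")[100:280,90:320];b=cv2.imread("pics/s2.png")[110:290,200:430]
cv2.imwrite("pics/c2.png",cv2.resize(np.hstack([a,b]),None,fx=1.73,fy=1.73,interpolation=cv2.INTER_CUBIC))
E
```

```text
[ 0.55448134 -0.04001945  0.22752454] (0.83, (259, 187), array([ 0.5597, -0.0401,  0.116 ]))
```

View pics/c2.png

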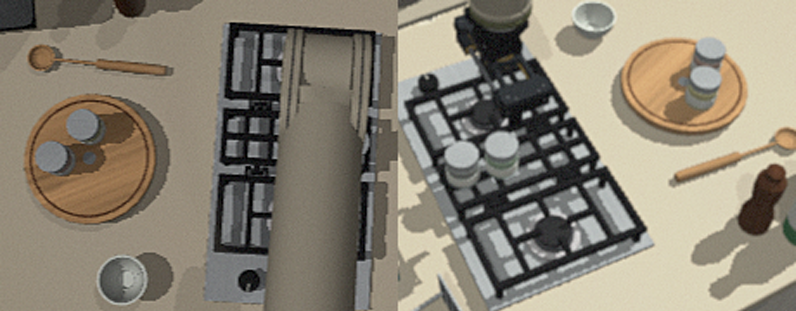

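Two jars stand on the turntable, at (52,157) and (84,125). The third is still at its place, so I continue with it.

drive_tool(
  series=[
    [[0.1,0,-2],0],
    [[0,0,-2.5],0],
    [[0,0,-2.5],0],
    [[0,0,-2.5],0],
    [[0,0,-2.5],0],
    [[0,0,-1.4],0],
    [[0,0,-1.0],0],
    [[0,0,0],0],
    [[0,0,0],0],
    [[0,0,0],0],
  ],
)

```text
time: 20.45
ee_pos: [0.5558, -0.0413, 0.0842]
eef_rot: [0.729, 0.684, 0.0, 0.0]
ft_force: [0.4, 1.0, 0.2]
width: 0.0868
grip_force: 0.0
```

drive_tool(
  series=[
    [[0,0,0],0],
    [[0,0,0],0],
    [[0,0,0],0],
    [[0,0,0],0],
    [[0,0,0],0],
    [[0,0,0],0],
    [[0,0,0.5],0],
    [[0,0,1],0],
    [[0,0,1],0],
    [[0,0,1],0],
  ],
  hand=1,
)

```text
time: 21.7
ee_pos: [0.5554, -0.0414, 0.1195]
eef_rot: [0.729, 0.684, 0.0, 0.0]
ft_force: [0.2, 0.1, -0.6]
width: 0.0554
grip_force: 20.0
```

drive_tool(
  series=[
    [[0,1,1],0],
    [[-0.5,4,1],0],
    [[-1,5,1],0],
    [[-1,5,0],0],
    [[-1,5,0],0],
    [[-1,5,0],0],
    [[-1,5,0],0],
    [[-1,5,0],0],
    [[-0.7,4,0],0],
    [[-0.3,1.6,0],0],
  ],
)

```text
time: 22.95
ee_pos: [0.4785, 0.3682, 0.1487]
eef_rot: [0.728, 0.686, 0.0, -0.0]
ft_force: [-0.1, -0.2, -0.9]
width: 0.0555
grip_force: 20.0
```

drive_tool(
  series=[
    [[0,0,0],0],
    [[0,0,-2],0],
    [[0,0,-2],0],
    [[0,0,-2],0],
    [[0,0,-1.5],0],
    [[0,0,-0.8],0],
    [[0,0,-0.3],0],
    [[0,0,-0.1],0],
    [[0,0,-0.1],0],
    [[0,0,0],0],
  ],
)

```text
time: 24.2
ee_pos: [0.4808, 0.3651, 0.0617]
eef_rot: [0.729, 0.684, 0.001, -0.0]
ft_force: [-1.1, -0.0, 6.1]
width: 0.0555
grip_force: 20.0
```

drive_tool(
  series=[
    [[0,0,0],0],
    [[0,0,0],0],
    [[0,0,0],0],
    [[0,0,1],0],
    [[0,0,2],0],
    [[0,0,3],0],
    [[0,0,3],0],
    [[0,0,4],0],
    [[0,0,3.7],0],
    [[0,0,0],0],
  ],
  hand=0.15,
)

```text
time: 25.45
ee_pos: [0.4818, 0.3655, 0.2325]
eef_rot: [0.729, 0.684, 0.004, -0.0]
ft_force: [0.1, -0.5, -1.3]
width: 0.074
grip_force: 0.0
```

drive_tool(
  series=[
    [[0.2,-3,0],0],
    [[0.8,-5.8,0],0],
    [[0.8,-5.8,0],0],
    [[0.8,-5.8,0],0],
    [[0.8,-5.8,0],0],
    [[0.8,-5.8,0],0],
    [[0.8,-5.8,0],0],
    [[0.8,-5.4,0],0],
    [[0.6,-3,0],0],
    [[0.2,-1,0],0],
  ],
  hand=0,
)

```text
time: 26.7
ee_pos: [0.546, -0.1093, 0.2277]
eef_rot: [0.73, 0.683, -0.0, 0.0]
ft_force: [-0.0, 0.7, 0.6]
width: 0.0867
grip_force: 0.0
```

```bash
python3 - <<'E'
from h import *
snap("wrist","w4"); s=r.read_state(); print(s["ee_pos"],lid("w4"))
snap("top","t3"); snap("scene","s3")
a=cv2.imread("pics/t3.png")[100:280,90:320];b=cv2.imread("pics/s3.png")[110:290,200:430]
cv2.imwrite("pics/c3.png",cv2.resize(np.hstack([a,b]),None,fx=1.73,fy=1.73,interpolation=cv2.INTER_CUBIC))
E
```

```text
[ 0.54615781 -0.10916142  0.22765564] (0.62, (253, 186), array([ 0.5462, -0.1068,  0.116 ]))
```

View pics/c3.png

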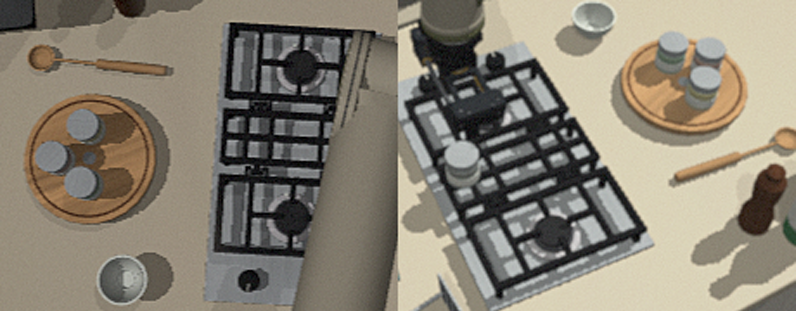

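Three jars stand on the turntable and the last is in place on the grate under the gripper. I repeat the cycle with it.

drive_tool(
  series=[
    [[0,0,-2],0],
    [[0,0,-2.5],0],
    [[0,0,-2.5],0],
    [[0,0,-2.5],0],
    [[0,0,-2.5],0],
    [[0,0,-1.4],0],
    [[0,0,-1.0],0],
    [[0,0,0],0],
    [[0,0,0],0],
    [[0,0,0],0],
  ],
)

```text
time: 28.1
ee_pos: [0.5467, -0.1074, 0.0842]
eef_rot: [0.729, 0.684, 0.0, 0.0]
ft_force: [-0.8, -0.2, -0.2]
width: 0.0868
grip_force: 0.0
```

drive_tool(
  series=[
    [[0,0,0],0],
    [[0,0,0],0],
    [[0,0,0],0],
    [[0,0,0],0],
    [[0,0,0],0],
    [[0,0,0],0],
    [[0,0,0.5],0],
    [[0,0,1],0],
    [[0,0,1],0],
    [[0,0,1],0],
  ],
  hand=1,
)

```text
time: 29.35
ee_pos: [0.5465, -0.1074, 0.1196]
eef_rot: [0.729, 0.684, 0.0, 0.0]
ft_force: [0.2, 0.1, -2.1]
width: 0.0552
grip_force: 20.0
```

drive_tool(
  series=[
    [[0,1,1],0],
    [[0,4,1],0],
    [[0,5.4,1],0],
    [[0,5.4,0],0],
    [[-0.2,5.4,0],0],
    [[-0.3,5.4,0],0],
    [[-0.3,5.4,0],0],
    [[-0.3,5,0],0],
    [[-0.3,3.6,0],0],
    [[-0.1,1.5,0],0],
  ],
)

```text
time: 30.6
ee_pos: [0.53, 0.3168, 0.1486]
eef_rot: [0.728, 0.686, -0.0, -0.0]
ft_force: [-0.3, -0.3, -1.6]
width: 0.0557
grip_force: 20.0
```

drive_tool(
  series=[
    [[0,0,0],0],
    [[0,0,-2],0],
    [[0,0,-2],0],
    [[0,0,-2],0],
    [[0,0,-1.5],0],
    [[0,0,-0.8],0],
    [[0,0,-0.3],0],
    [[0,0,-0.1],0],
    [[0,0,-0.1],0],
    [[0,0,0],0],
  ],
)

```text
time: 31.85
ee_pos: [0.5317, 0.3139, 0.0615]
eef_rot: [0.729, 0.684, 0.001, -0.0]
ft_force: [-0.9, -1.4, 5.6]
width: 0.0551
grip_force: 20.0
```

drive_tool(
  series=[
    [[0,0,0],0],
    [[0,0,0],0],
    [[0,0,0],0],
    [[0,0,1],0],
    [[0,0,2],0],
    [[0,0,3],0],
    [[0,0,4],0],
    [[0,0,4],0],
    [[0,0,4],0],
    [[0,0,4],0],
  ],
  hand=0.15,
)

```text
time: 33.1
ee_pos: [0.5313, 0.3133, 0.2837]
eef_rot: [0.729, 0.684, 0.001, 0.0]
ft_force: [1.2, 0.3, -0.1]
width: 0.074
grip_force: 0.0
```

drive_tool(
  series=[
    [[0,-4,0],0],
    [[-0.5,-6,0],0],
    [[-1,-6,0],0],
    [[-1,-6,0],0],
    [[-1,-6,0],0],
    [[-1,-6,0],0],
    [[-1,-6,0],0],
    [[-1,-6,0],0],
    [[-1,-6,0],0],
    [[-1,-4,0],0],
  ],
  hand=0,
)

```text
time: 34.35
ee_pos: [0.4451, -0.2496, 0.2821]
eef_rot: [0.73, 0.683, 0.001, 0.001]
ft_force: [0.5, 0.3, -1.2]
width: 0.0868
grip_force: 0.0
```

drive_tool(
  series=[
    [[-2.0,-3,0],0],
    [[-3,-2,0],0],
    [[-2,-1.2,0],0],
    [[-1,0,0],0],
    [[0,0,0],0],
    [[0,0,0],0],
    [[0,0,0],0],
    [[0,0,0],0],
    [[0,0,0],0],
    [[0,0,0],0],
  ],
)

```text
time: 35.6
ee_pos: [0.3664, -0.3083, 0.2805]
eef_rot: [0.729, 0.684, -0.0, -0.0]
ft_force: [0.6, 0.8, 0.0]
width: 0.087
grip_force: 0.0
```

```bash
python3 - <<'E'
from h import *
s=r.read_state(); print(s["ee_pos"])
snap("wrist","w5"); snap("top","t4"); snap("scene","s4")
big("w5","w5b",100,0,420,240)
a=cv2.imread("pics/t4.png")[100:280,90:320];b=cv2.imread("pics/s4.png")[110:290,200:430]
cv2.imwrite("pics/c4.png",cv2.resize(np.hstack([a,b]),None,fx=1.73,fy=1.73,interpolation=cv2.INTER_CUBIC))
E
```

```text
[ 0.36635481 -0.30833388  0.28052858]
scale 2.5
```

View pics/w5b.png

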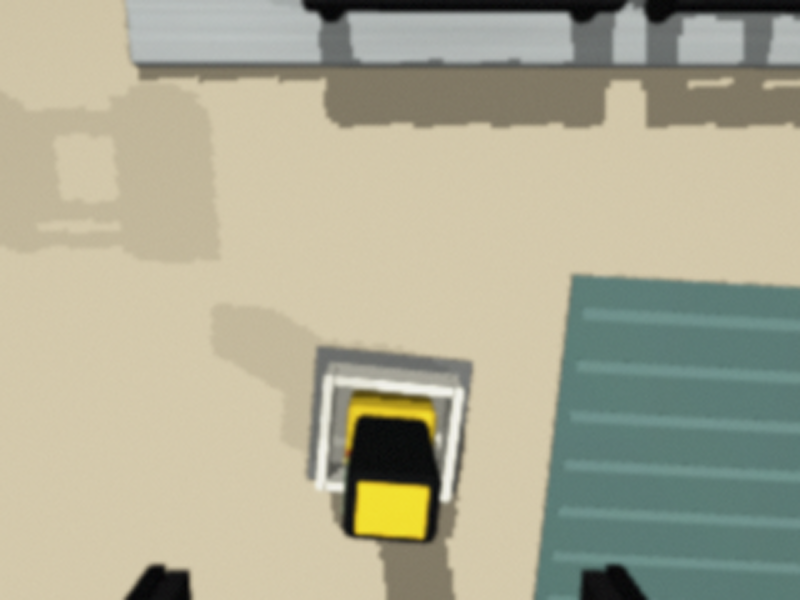

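View pics/c4.png

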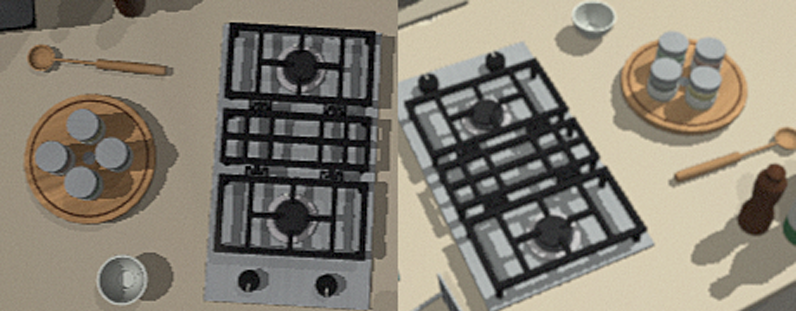

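All four jars are upright on the turntable. The thermometer's yellow cap is at crop (392,510), with its long side along image x. The holder corners are at (316,347) and (472,362).

```bash
python3 - <<'E'
from h import *
f=lambda p,z: onz("w5",100+p[0]/2.5,p[1]/2.5,z)
print("cap",f((392.5,510),.16), [f(p,.16).round(4).tolist() for p in [(357,482),(431,487),(428,538),(355,534)]])
a=f((318,347),.004);b=f((472,362),.004); c=f((308,480),.004);print(a,b,np.degrees(np.arctan2(*(b-a)[[1,0]])),np.linalg.norm(b-a))
R=f((324,374),.046),f((463,388),.046);print(R[0],R[1],np.degrees(np.arctan2(*(R[1]-R[0])[[1,0]])),np.linalg.norm(R[1]-R[0]))
w=(100+392.5/2.5,510/2.5); t=(573/1.5625,376/1.5625); s=(221/1.5625,270/1.5625)
print(tri(("w5",*w),("t0",*t)),tri(("w5",*w),("s0",*s)),tri(("w5",*w),("t0",*t),("s0",*s)))
# rim centre from foot corners & rim
u=(b-a)/np.linalg.norm(b-a); v=np.array([u[1],-u[0],0]); print("holder ctr",(a+b)/2+v*.038, (R[0]+R[1])/2+v*.03)
E
```

```text
cap [ 0.36888184 -0.32566183  0.16      ] [[0.3567, -0.3141, 0.16], [0.3834, -0.3177, 0.16], [0.3814, -0.3375, 0.16], [0.3544, -0.3342, 0.16]]
[ 0.33231876 -0.28457707  0.004     ] [ 0.41529059 -0.29800164  0.004     ] -9.19062205056077 0.08405084378571734
[ 0.33800737 -0.2925823   0.046     ] [ 0.40624399 -0.30391947  0.046     ] -9.43323524740736 0.06917201346134765
[ 0.36727964 -0.27395006  0.30401996] [ 0.3698     -0.32101608  0.16809646] [ 0.36786027 -0.31626709  0.16434742]
holder ctr [ 0.36773533 -0.32880153  0.004     ] [ 0.36733409 -0.32786576  0.046     ]
```

drive_tool(
  series=[
    [[0.2,-1.9,0],-9.5],
    [[0,0,0],-9.5],
    [[0,0,0],-9.5],
    [[0,0,0],-9.5],
    [[0,0,0],-9.5],
    [[0,0,0],-9.5],
    [[0,0,0],-9.5],
    [[0,0,0],-9.5],
    [[0,0,0],-9.5],
    [[0,0,0],-9.5],
  ],
)

```text
time: 37.0
ee_pos: [0.3683, -0.3273, 0.2805]
eef_rot: [0.997, -0.078, -0.0, 0.0]
ft_force: [0.0, -0.0, 0.1]
width: 0.0871
grip_force: 0.0
```

```bash
python3 - <<'E'
from h import *
snap("wrist","w6")
s=r.read_state(); print(s["ee_pos"].round(4),s["joint_positions"].round(2)); print(Rn.from_quat(s["eef_rot"]).as_matrix().round(3))
big("w6","w6b",100,0,420,240); print((proj("w6",(.368,-.327,.16))-[100,0])*2.5)
E
```

```text
[ 0.3683 -0.3274  0.2806] [-0.37 -0.05  0.99  1.76  0.04  1.4  -1.12]
[[ 0.987 -0.164 -0.   ]
 [-0.164 -0.987 -0.   ]
 [-0.     0.    -1.   ]]
scale 2.5
[381.37921556 470.91255672]
```

View pics/w6b.png

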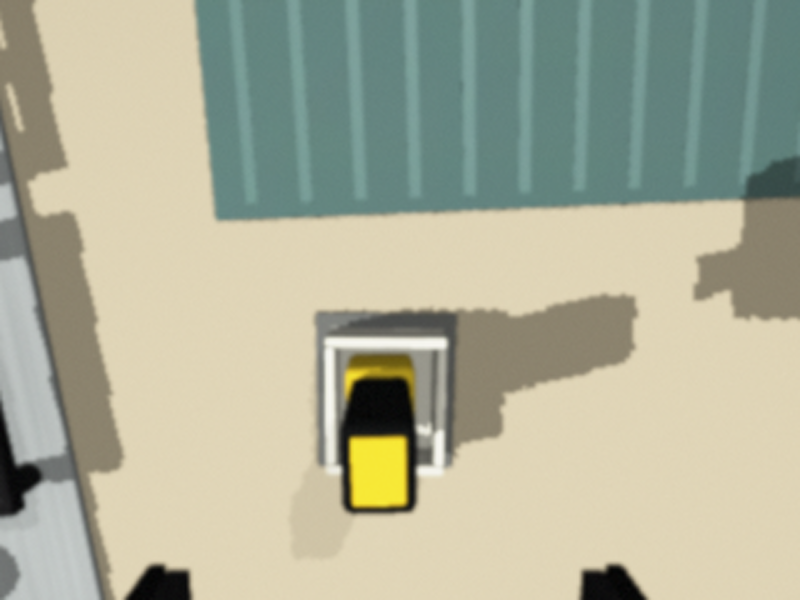

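The cap is at (379,472), against a prediction of (381,471), and lies square to the jaws. I will descend and grip.

drive_tool(
  series=[
    [[0,0,-2],0],
    [[0,0,-3],0],
    [[0,0,-3],0],
    [[0,0,-3],0],
    [[0,0,-2.5],0],
    [[0,0,-1.4],0],
    [[0,0,-1.0],0],
    [[0,0,0],0],
    [[0,0,0],0],
    [[0,0,0],0],
  ],
)

```text
time: 38.3
ee_pos: [0.3687, -0.3275, 0.1222]
eef_rot: [0.997, -0.075, 0.001, 0.0]
ft_force: [-0.2, 0.7, -0.1]
width: 0.0874
grip_force: 0.0
```

drive_tool(
  series=[
    [[0,0,0],0],
    [[0,0,0],0],
    [[0,0,0],0],
    [[0,0,0],0],
    [[0,0,0],0],
    [[0,0,0],0],
    [[0,0,0],0],
    [[0,0,0],0],
    [[0,0,0],0],
    [[0,0,0],0],
  ],
  hand=1,
  newtons=30,
)

```text
time: 39.55
ee_pos: [0.3683, -0.3273, 0.1215]
eef_rot: [0.997, -0.075, -0.0, 0.0]
ft_force: [0.3, -0.5, -1.4]
width: 0.0277
grip_force: 30.0
```

drive_tool(
  series=[
    [[0,0,0.5],0],
    [[0,0,1],0],
    [[0,0,2],0],
    [[0,0,2],0],
    [[0,0,2.2],0],
    [[0,0,2],0],
    [[0,0,2],0],
    [[0,0,1],0],
    [[0,0,0],0],
    [[0,0,0],0],
  ],
)

```text
time: 40.8
ee_pos: [0.3681, -0.3271, 0.248]
eef_rot: [0.997, -0.075, -0.0, -0.0]
ft_force: [-0.8, 0.4, -1.6]
width: 0.0277
grip_force: 30.0
```

drive_tool(
  series=[
    [[0.3,1.5,0],0],
    [[0.6,3.5,0],0],
    [[0.6,4,0],0],
    [[0.6,4,0],0],
    [[0.6,4,0],0],
    [[0.6,4,0],0],
    [[0.6,4,0],0],
    [[0.6,4,0],0],
    [[0.4,2.5,0],0],
    [[0.3,1.1,0],0],
  ],
)

```text
time: 42.05
ee_pos: [0.4201, -0.0003, 0.2478]
eef_rot: [0.997, -0.074, -0.001, 0.0]
ft_force: [0.4, -0.6, -1.7]
width: 0.0275
grip_force: 30.0
```

drive_tool(
  series=[
    [[0,0,0],0],
    [[0,0,0],0],
    [[0,0,0],0],
    [[0,0,0],0],
    [[0,0,0],0],
    [[0,0,0],0],
    [[0,0,0],0],
    [[0,0,0],0],
    [[0,0,0],0],
    [[0,0,0],0],
  ],
)

```text
time: 43.3
ee_pos: [0.4203, -0.0013, 0.2486]
eef_rot: [0.997, -0.075, 0.0, 0.0]
ft_force: [-0.4, -0.2, -1.9]
width: 0.028
grip_force: 30.0
```

```bash
python3 - <<'E'
from h import *
s=r.read_state(); print(s["ee_pos"].round(4),s["joint_positions"].round(2),s["joint_vel"].round(3)); print(Rn.from_quat(s["eef_rot"]).as_matrix().round(3))
snap("scene","s5"); big("s5","s5b",170,100,370,250)
print((proj("s5",(.42,-.0015,.034))-[170,100])*4,(proj("s5",(.42,-.0015,.134))-[170,100])*4)
E
```

```text
[ 0.4203 -0.0013  0.2486] [-0.64 -0.19  0.48  1.95  0.09  1.36 -1.91] [-0.    -0.001 -0.     0.001 -0.001 -0.002  0.003]
[[ 0.989 -0.15   0.   ]
 [-0.15  -0.989 -0.   ]
 [ 0.     0.    -1.   ]]
scale 4.0
[321.99805819 296.10064147] [319.24850265 211.45170501]
```

View pics/s5b.png

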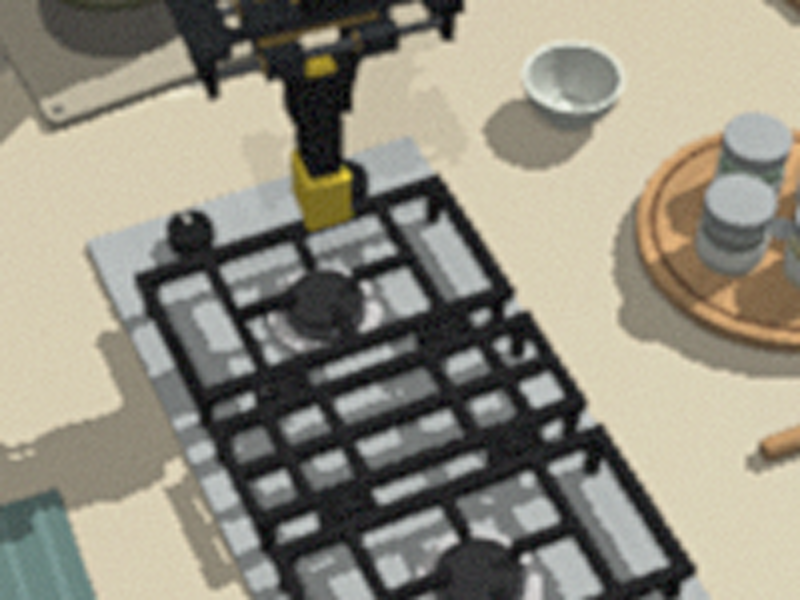

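The picture shows the thermometer hanging plumb with its lens end at about (325,215), above the front cap at (325,297). I will hold here, then go to the rear burner.

drive_tool(
  series=[
    [[0,0,0],0],
    [[0,0,0],0],
    [[0,0,0],0],
    [[0,0,0],0],
    [[0,0,0],0],
    [[0,0,0],0],
    [[0,0,0],0],
    [[0,0,0],0],
    [[0,0,0],0],
    [[0,0,0],0],
  ],
)

```text
time: 44.6
ee_pos: [0.4203, -0.0013, 0.2486]
eef_rot: [0.997, -0.075, -0.0, 0.0]
ft_force: [-0.3, 0.6, -1.1]
width: 0.0279
grip_force: 30.0
```

drive_tool(
  series=[
    [[1,0,0],0],
    [[3,-0.2,0],0],
    [[4,-0.3,0],0],
    [[4,-0.3,0],0],
    [[4,-0.3,0],0],
    [[4,-0.3,0],0],
    [[4,-0.3,0],0],
    [[2.5,0,0],0],
    [[1.3,0,0],0],
    [[0,0,0],0],
  ],
)

```text
time: 45.85
ee_pos: [0.6991, -0.0183, 0.2472]
eef_rot: [0.997, -0.075, -0.001, 0.001]
ft_force: [-0.7, 0.6, -1.8]
width: 0.0277
grip_force: 30.0
```

drive_tool(
  series=[
    [[0,0,0],0],
    [[0,0,0],0],
    [[0,0,0],0],
    [[0,0,0],0],
    [[0,0,0],0],
    [[0,0,0],0],
    [[0,0,0],0],
    [[0,0,0],0],
    [[0,0,0],0],
    [[0,0,0],0],
  ],
)

```text
time: 47.1
ee_pos: [0.6984, -0.0183, 0.2486]
eef_rot: [0.997, -0.075, 0.0, 0.0]
ft_force: [-0.8, 0.2, -1.1]
width: 0.028
grip_force: 30.0
```

drive_tool(
  series=[
    [[0,0,0],0],
    [[0,0,0],0],
    [[0,0,0],0],
    [[0,0,0],0],
    [[0,0,0],0],
    [[0,0,0],0],
    [[0,0,0],0],
    [[0,0,0],0],
    [[0,0,0],0],
    [[0,0,0],0],
  ],
)

```text
time: 48.35
ee_pos: [0.6984, -0.0183, 0.2486]
eef_rot: [0.997, -0.075, 0.0, 0.0]
ft_force: [0.5, 0.2, -1.6]
width: 0.0276
grip_force: 30.0
```

```bash
python3 - <<'E'
from h import *
s=r.read_state(); print(s["time"],s["ee_pos"].round(4),s["joint_positions"].round(2),s["joint_vel"].round(3)); print(Rn.from_quat(s["eef_rot"]).as_matrix().round(3))
E
```

```text
48.35 [ 0.6984 -0.0183  0.2486] [-0.42  0.54  0.6   1.23 -0.29  1.45 -1.58] [-0.     0.    -0.001 -0.     0.001  0.001  0.001]
[[ 0.989 -0.15   0.   ]
 [-0.15  -0.989 -0.   ]
 [ 0.     0.    -1.   ]]
```

drive_tool(
  series=[
    [[-1.5,-1.4,0],0],
    [[-3.5,-3.3,0],0],
    [[-4,-3.8,0],0],
    [[-4,-3.8,0],0],
    [[-4,-3.8,0],0],
    [[-4,-3.8,0],0],
    [[-4,-3.8,0],0],
    [[-4,-3.8,0],0],
    [[-2.5,-2.2,0],0],
    [[-1.5,-1.2,0],0],
  ],
)

```text
time: 49.6
ee_pos: [0.367, -0.3286, 0.2489]
eef_rot: [0.997, -0.076, 0.001, -0.0]
ft_force: [1.1, 0.8, -1.3]
width: 0.0277
grip_force: 30.0
```

drive_tool(
  series=[
    [[0,0,0],0],
    [[0,0,0],0],
    [[0,0,0],0],
    [[0,0,0],0],
    [[0,0,-2],0],
    [[0,0,-2],0],
    [[0,0,-2],0],
    [[0,0,-1],0],
    [[0,0,0],0],
    [[0,0,0],0],
  ],
)

```text
time: 50.85
ee_pos: [0.3687, -0.3276, 0.1793]
eef_rot: [0.997, -0.075, 0.0, 0.0]
ft_force: [-0.5, -0.3, -1.5]
width: 0.028
grip_force: 30.0
```

drive_tool(
  series=[
    [[0,0,-1.5],0],
    [[0,0,-1.5],0],
    [[0,0,-1],0],
    [[0,0,-1],0],
    [[0,0,-0.4],0],
    [[0,0,-0.3],0],
    [[0,0,-0.1],0],
    [[0,0,0],0],
    [[0,0,0],0],
    [[0,0,0],0],
  ],
)

```text
time: 52.1
ee_pos: [0.3685, -0.3275, 0.1213]
eef_rot: [0.997, -0.075, 0.0, -0.0]
ft_force: [-2.5, 1.9, 5.1]
width: 0.0277
grip_force: 30.0
```

drive_tool(
  series=[
    [[0,0,0],0],
    [[0,0,0],0],
    [[0,0,0],0],
    [[0,0,0],0],
    [[0,0,2],0],
    [[0,0,3],0],
    [[0,0,4],0],
    [[0,0,4],0],
    [[0,0,3],0],
    [[0,0,0],0],
  ],
  hand=0.3,
)

```text
time: 53.35
ee_pos: [0.3691, -0.328, 0.2824]
eef_rot: [0.997, -0.075, 0.002, 0.0]
ft_force: [-0.1, 0.5, -0.8]
width: 0.0608
grip_force: 0.0
```

```bash
python3 - <<'E'
from h import *
s=r.read_state(); print(s["ee_pos"].round(4),s["joint_positions"].round(2))
snap("wrist","w7"); snap("top","t5")
a=cv2.imread("pics/w7.png")[0:300,100:420]; b=cv2.imread("pics/t5.png")[75:285,95:480]
a=cv2.resize(a,(400,375)); b=cv2.resize(b,(400,218)); b=cv2.copyMakeBorder(b,0,157,0,0,cv2.BORDER_CONSTANT)
cv2.imwrite("pics/c5.png",np.hstack([a,b]))
E
```

```text
[ 0.3691 -0.328   0.2824] [-0.21 -0.03  0.85  1.76  0.02  1.4  -1.09]
```

View pics/c5.png

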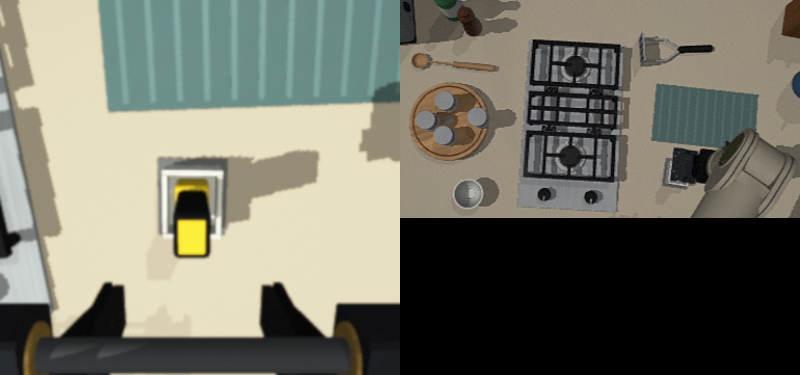

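The thermometer is back in its holder. On the turntable the right-hand jar, at (478,117) in the right half, has been knocked outward from about 5 cm to about 8 cm from the hub. I will measure it and put it back.

```bash
python3 - <<'E'
from h import *
snap("scene","s6")
im=cv2.imread("pics/t5.png"); 
a=cv2.resize(im[110:210,95:195],None,fx=4,fy=4,interpolation=cv2.INTER_CUBIC)
b=cv2.resize(cv2.imread("pics/s6.png")[110:210,315:415],None,fx=4,fy=4,interpolation=cv2.INTER_CUBIC)
cv2.imwrite("pics/c6.png",np.hstack([a,b]))
E
```

```text
(no output)
```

View pics/c6.png

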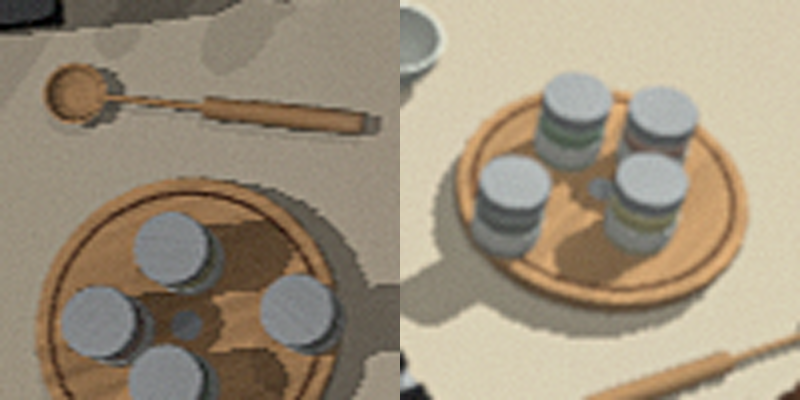

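The knocked jar's lid is at (299,313) in the top half-picture and (515,182) in the scene half. It is close to the edge.

```bash
python3 - <<'E'
from h import *
print(tri(("t5",169.75,188.25),("s6",343.75,155.5)),onz("t5",169.75,188.25,.094),onz("t5",95+186/4,110+81,.03), onz("t5",95+101/4,110+322/4,.094), onz("t5",95+172/4,110+247/4,.094), onz("t5",95+167/4,110+380/4,.094))
s=r.read_state();print(s["ee_pos"])
E
```

```text
[0.53156959 0.26924843 0.08905451] [0.53007563 0.26682466 0.094     ] [0.53078987 0.36761158 0.03      ] [0.52420662 0.4153273  0.094     ] [0.58106793 0.363474   0.094     ] [0.48002836 0.364737   0.094     ]
[ 0.36801255 -0.32707947  0.27963134]
```

drive_tool(
  series=[
    [[1,3,0],9.5],
    [[1.5,5.5,0],9.5],
    [[1.5,5.5,0],9.5],
    [[1.5,5.5,0],9.5],
    [[1.5,5.5,0],9.5],
    [[1.5,5.5,0],9.5],
    [[1.5,5.5,0],9.5],
    [[1.5,5.5,0],9.5],
    [[1.5,5.5,0],9.5],
    [[1.5,5.5,0],9.5],
  ],
  hand=0,
)

```text
time: 54.75
ee_pos: [0.5132, 0.1993, 0.2791]
eef_rot: [0.727, 0.686, -0.001, -0.0]
ft_force: [-0.2, -1.0, -0.4]
width: 0.0867
grip_force: 0.0
```

drive_tool(
  series=[
    [[1,4,0],0],
    [[0.8,2.5,-2],0],
    [[0,0.5,-3],0],
    [[0,0,-2],0],
    [[0,0,0],0],
    [[0,0,0],0],
    [[0,0,0],0],
    [[0,0,0],0],
    [[0,0,0],0],
    [[0,0,0],0],
  ],
)

```text
time: 56.0
ee_pos: [0.5314, 0.2677, 0.2107]
eef_rot: [0.729, 0.684, 0.0, 0.0]
ft_force: [-0.5, 0.1, 0.2]
width: 0.087
grip_force: 0.0
```

```bash
python3 - <<'E'
from h import *
snap("wrist","w8"); s=r.read_state(); print(s["ee_pos"],Rn.from_quat(s["eef_rot"]).as_matrix()[:2,1],lid("w8",.094))
big("w8","w8b",100,0,420,240);print((proj("w8",(.531,.268,.094))-[100,0])*2.5)
E
```

```text
[0.53134941 0.26767235 0.21064898] [ 0.99798986 -0.06337357] (0.45, (256, 186), array([0.5341, 0.2687, 0.094 ]))
scale 2.5
[381.30358003 467.40310046]
```

View pics/w8b.png

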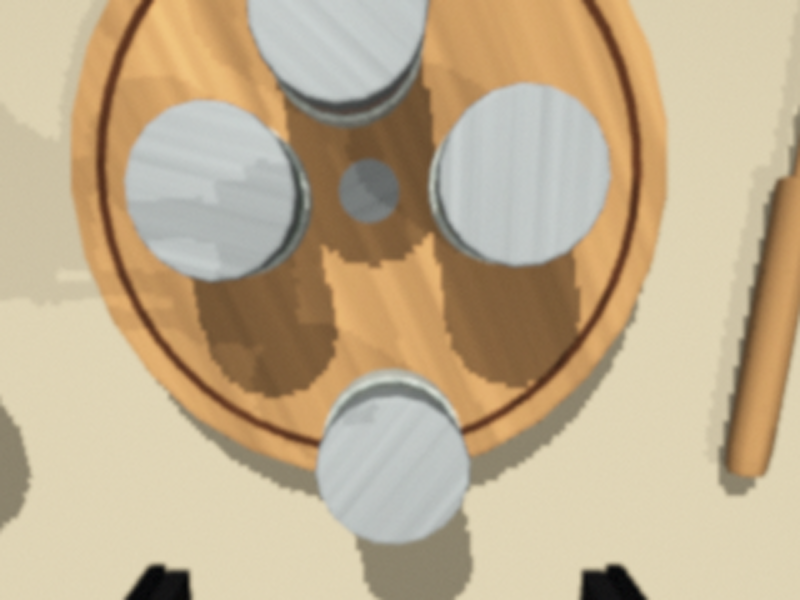

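The lid is at (393,468), against a prediction of (381,467), so the jar is about 4 mm further along +x. I will regrip it and move it inward.

drive_tool(
  series=[
    [[0.4,0,-2],0],
    [[0,0,-2.5],0],
    [[0,0,-2.5],0],
    [[0,0,-2.5],0],
    [[0,0,-2.5],0],
    [[0,0,-1.7],0],
    [[0,0,-1.1],0],
    [[0,0,0],0],
    [[0,0,0],0],
    [[0,0,0],0],
  ],
)

```text
time: 57.3
ee_pos: [0.5358, 0.2679, 0.0634]
eef_rot: [0.729, 0.684, 0.001, 0.0]
ft_force: [0.5, -0.4, -0.6]
width: 0.0872
grip_force: 0.0
```

drive_tool(
  series=[
    [[0,0,0],0],
    [[0,0,0],0],
    [[0,0,0],0],
    [[0,0,0],0],
    [[0,0,0],0],
    [[0,0,0],0],
    [[0,0,0.5],0],
    [[0,0,1],0],
    [[0,0,1],0],
    [[0,0,0.5],0],
  ],
  hand=1,
  newtons=20,
)

```text
time: 58.55
ee_pos: [0.5358, 0.2679, 0.0938]
eef_rot: [0.729, 0.684, 0.001, 0.0]
ft_force: [0.1, -0.5, -2.1]
width: 0.0555
grip_force: 20.0
```

drive_tool(
  series=[
    [[-0.2,1,0],0],
    [[0,2,0],0],
    [[0,1.6,0],0],
    [[0,0,0],0],
    [[0,0,0],0],
    [[0,0,-1],0],
    [[0,0,-1],0],
    [[0,0,-0.6],0],
    [[0,0,-0.4],0],
    [[0,0,0],0],
  ],
)

```text
time: 59.8
ee_pos: [0.5336, 0.3136, 0.0627]
eef_rot: [0.729, 0.684, 0.0, 0.0]
ft_force: [-0.2, 0.5, -2.1]
width: 0.0555
grip_force: 20.0
```

drive_tool(
  series=[
    [[0,0,-0.1],0],
    [[0,0,0],0],
    [[0,0,0],0],
    [[0,0,0],0],
    [[0,0,0],0],
    [[0,0,0],0],
    [[0,0,0],0],
    [[0,0,0],0],
    [[0,0,0],0],
    [[0,0,0],0],
  ],
)

```text
time: 61.05
ee_pos: [0.5337, 0.3137, 0.0625]
eef_rot: [0.729, 0.684, 0.0, 0.0]
ft_force: [-1.5, -1.5, 6.4]
width: 0.0554
grip_force: 20.0
```

drive_tool(
  series=[
    [[0,0,0],0],
    [[0,0,0],0],
    [[0,0,0],0],
    [[0,0,1],0],
    [[0,0,2],0],
    [[0,0,3],0],
    [[0,0,4],0],
    [[0,0,4],0],
    [[0,0,2],0],
    [[0,0,0],0],
  ],
  hand=0.15,
)

```text
time: 62.3
ee_pos: [0.5343, 0.3141, 0.2247]
eef_rot: [0.729, 0.684, 0.002, 0.0]
ft_force: [0.2, 0.0, -0.9]
width: 0.074
grip_force: 0.0
```

drive_tool(
  series=[
    [[0.2,-2,0],0],
    [[0.3,-4,0],0],
    [[0.3,-4,0],0],
    [[0.3,-4,0],0],
    [[0.3,-4,0],0],
    [[0.3,-4,0],0],
    [[0.3,-4,0],0],
    [[0.3,-4,0],0],
    [[0.2,-1.8,0],0],
    [[0,-0.6,0],0],
  ],
  hand=0.4,
)

```text
time: 63.55
ee_pos: [0.5578, -0.0115, 0.221]
eef_rot: [0.73, 0.684, -0.0, -0.0]
ft_force: [0.7, 0.3, -0.6]
width: 0.0523
grip_force: 0.0
```

```bash
python3 - <<'E'
from h import *
snap("wrist","w9"); s=r.read_state(); print(s["ee_pos"],Rn.from_quat(s["eef_rot"]).as_matrix()[:2,1],s["width"],s["joint_positions"].round(2))
snap("top","t6"); snap("scene","s7")
big("w9","w9b",56,40,456,340);print((proj("w9",(.5592,-.01,.052))-[56,40])*2)
a=cv2.resize(cv2.imread("pics/t6.png")[110:260,95:245],None,fx=2.6,fy=2.6,interpolation=cv2.INTER_CUBIC)
b=cv2.resize(cv2.imread("pics/s7.png")[90:240,300:450],None,fx=2.6,fy=2.6,interpolation=cv2.INTER_CUBIC)
cv2.imwrite("pics/c7.png",np.hstack([a,b]))
E
```

```text
[ 0.55794031 -0.01117634  0.22111108] [ 0.99793115 -0.06428682] 0.05235451821027509 [-0.48  0.19  0.48  1.68 -0.09  1.29 -0.05]
scale 2.0
[397.02874679 263.50269062]
```

View pics/w9b.png

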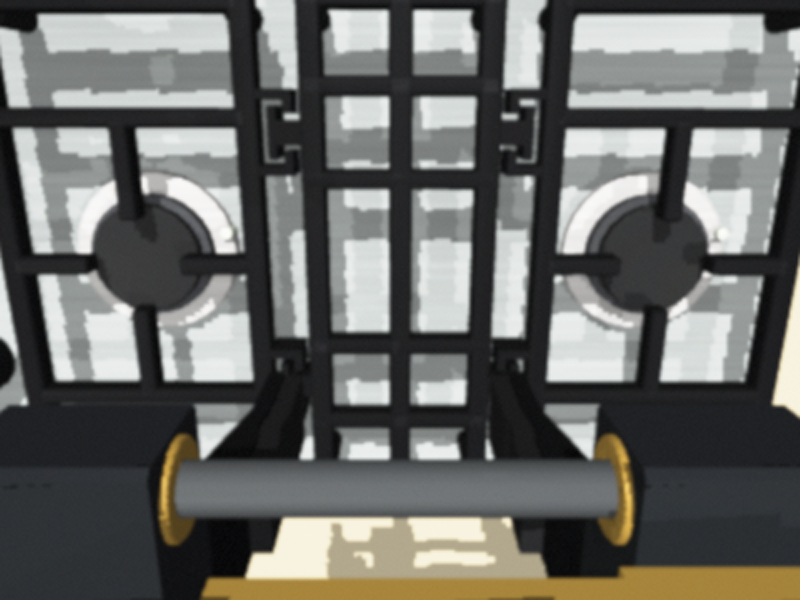

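The wrist view puts the middle bar at column 400 and the crossbars at rows 180 and 343, so the grip point is at about (400,258), within 3 mm of the prediction. That was my 15th picture, one over the limit of 14, so I will view no more and check by numbers only.

```bash
python3 - <<'E'
from h import *
q=lambda u,v,z=.052: onz("w9",56+u/2,40+v/2,z).round(4)
print("cross",q(400,180),q(400,343),(q(400,180)+q(400,343))/2,"bars",q(315,258),q(400,258),q(484,258),"burners",q(148,256,.034),q(652,256,.034))
def lids(f):
    g=cv2.imread(f"pics/{f}.png",0)[140:240,95:180]
    c=cv2.HoughCircles(cv2.resize(g,None,fx=4,fy=4,interpolation=cv2.INTER_CUBIC),cv2.HOUGH_GRADIENT,1,50,param1=120,param2=18,minRadius=33,maxRadius=44)
    return [(onz(f,95+x/4,140+y/4,.094).round(3)[:2].tolist(),float(rr)) for x,y,rr in (c[0] if c is not None else [])]
print(lids("t4"));print(lids("t5"));print(lids("t6"))
K=[cv2.imread(f"pics/{f}.png").astype(int)[145:235,100:185] for f in("t4","t5","t6")]
print(abs(K[1]-K[0]).mean(),abs(K[2]-K[0]).mean())
E
```

```text
cross [0.5635 0.033  0.052 ] [ 0.5579 -0.0544  0.052 ] [ 0.5607 -0.0107  0.052 ] bars [ 0.5166 -0.0043  0.052 ] [ 0.5609 -0.0072  0.052 ] [ 0.6047 -0.01    0.052 ] burners [ 0.4222 -0.0012  0.034 ] [ 0.6993 -0.0192  0.034 ]
[([0.529, 0.314], 36.5), ([0.478, 0.367], 37.70000076293945), ([0.525, 0.417], 34.29999923706055)]
[([0.48, 0.365], 35.5), ([0.534, 0.269], 36.79999923706055), ([0.525, 0.422], 43.400001525878906)]
[([0.48, 0.366], 36.20000076293945), ([0.532, 0.315], 35.29999923706055)]
6.569673202614379 4.701263616557735
```

drive_tool(
  series=[
    [[0.3,0.1,-2],0],
    [[0,0,-3],0],
    [[0,0,-3],0],
    [[0,0,-3],0],
    [[0,0,-2],0],
    [[0,0,0],0],
    [[0,0,0],0],
    [[0,0,0],0],
    [[0,0,0],0],
    [[0,0,0],0],
  ],
  hand=0.655,
)

```text
time: 64.95
ee_pos: [0.5615, -0.0093, 0.0919]
eef_rot: [0.729, 0.684, 0.0, 0.0]
ft_force: [0.4, 0.3, -1.2]
width: 0.0302
grip_force: 0.0
```

drive_tool(
  series=[
    [[-0.1,-0.1,-1],0],
    [[0,0,-1],0],
    [[0,0,-1],0],
    [[0,0,-1],0],
    [[0,0,-1],0],
    [[0,0,-0.5],0],
    [[0,0,-0.3],0],
    [[0,0,0],0],
    [[0,0,0],0],
    [[0,0,0],0],
  ],
)

```text
time: 66.2
ee_pos: [0.5605, -0.0103, 0.0338]
eef_rot: [0.729, 0.684, 0.0, 0.0]
ft_force: [0.1, -0.1, -0.5]
width: 0.0298
grip_force: 0.0
```

drive_tool(
  series=[
    [[0,0,0],0],
    [[0,0,0],0],
    [[0,0,0],0],
    [[0,0,0],0],
    [[0,0,0],0],
    [[0,0,0],0],
    [[0,0,0],0],
    [[0,0,0],0],
    [[0,0,0],0],
    [[0,0,0],0],
  ],
  hand=1,
  newtons=50,
)

```text
time: 67.45
ee_pos: [0.5603, -0.0103, 0.0336]
eef_rot: [0.729, 0.684, -0.0, -0.0]
ft_force: [-3.9, 0.2, 3.7]
width: 0.0114
grip_force: 50.0
```

drive_tool(
  series=[
    [[0,0,0.2],0],
    [[0,0,0.3],0],
    [[0,0,0.4],0],
    [[0,0,0.4],0],
    [[0,0,0.4],0],
    [[0,0,0.4],0],
    [[0,0,0.4],0],
    [[0,0,0.4],0],
    [[0,0,0.4],0],
    [[0,0,0.4],0],
  ],
)

```text
time: 68.7
ee_pos: [0.5603, -0.0104, 0.0708]
eef_rot: [0.729, 0.684, 0.0, -0.0]
ft_force: [0.5, 0.6, -6.1]
width: 0.0116
grip_force: 50.0
```

drive_tool(
  series=[
    [[0,0,0.6],0],
    [[0,0,0.8],0],
    [[0,0,0.8],0],
    [[0,0,1],0],
    [[0,0,1],0],
    [[0,0,1],0],
    [[0,0,1],0],
    [[0,0,1],0],
    [[0,0,0.5],0],
    [[0,0,0],0],
  ],
)

```text
time: 69.95
ee_pos: [0.5605, -0.0103, 0.1479]
eef_rot: [0.729, 0.684, 0.0, 0.0]
ft_force: [-0.5, -0.1, -6.0]
width: 0.0113
grip_force: 50.0
```

```bash
python3 - <<'E'
from h import *
s=r.read_state(); print(s["ee_pos"].round(4),s["torque"].round(2),s["ft_force"].round(1),s["width"])
snap("scene","s8"); snap("top","t7")
# mat corners by colour
for f,z in(("t0",.003),("t7",.003)):
    im=cv2.imread(f"pics/{f}.png"); h=cv2.cvtColor(im,cv2.COLOR_BGR2HSV)
    m=((h[:,:,0]>75)&(h[:,:,0]<105)&(h[:,:,1]>50)).astype(np.uint8); m[:, :320]=0; m[:140]=0; m[230:]=0; m[:,450:]=0
    (c,sz,a)=cv2.minAreaRect(cv2.findNonZero(m)); b=cv2.boxPoints((c,sz,a))
    P=np.array([onz(f,*p,z) for p in b]); print(f,P[:,:2].round(3).tolist(),P.mean(0).round(4),[np.linalg.norm(P[i]-P[i-1]).round(3) for i in range(4)],[np.degrees(np.arctan2(*(P[i]-P[i-1])[[1,0]])).round(1) for i in range(4)])
E
```

```text
[ 0.5605 -0.0103  0.1479] [-0.1  -0.   -0.03] [-0.5 -0.1 -6. ] 0.011264566257890995
t0 [[0.47, -0.25], [0.647, -0.273], [0.61, -0.594], [0.434, -0.565]] [ 0.5401 -0.4205  0.003 ] [np.float64(0.318), np.float64(0.178), np.float64(0.323), np.float64(0.178)] [np.float64(83.5), np.float64(-7.7), np.float64(-96.6), np.float64(170.9)]
t7 [[0.47, -0.249], [0.647, -0.273], [0.61, -0.594], [0.434, -0.565]] [ 0.54   -0.4205  0.003 ] [np.float64(0.318), np.float64(0.178), np.float64(0.323), np.float64(0.178)] [np.float64(83.4), np.float64(-7.7), np.float64(-96.6), np.float64(170.8)]
```

drive_tool(
  series=[
    [[0,-1,0],0],
    [[0,-2,0],-0.5],
    [[-0.2,-3,0],-0.5],
    [[-0.3,-3,0],-0.5],
    [[-0.3,-3,0],-0.5],
    [[-0.3,-3,0],-0.5],
    [[-0.3,-3,0],-0.6],
    [[-0.2,-3,0],0],
    [[-0.1,-3,0],0],
    [[0,-3,0],0],
  ],
)

```text
time: 71.3
ee_pos: [0.5423, -0.2831, 0.1476]
eef_rot: [0.748, 0.664, -0.0, 0.0]
ft_force: [0.6, -0.4, -5.6]
width: 0.0112
grip_force: 50.0
```

drive_tool(
  series=[
    [[-0.1,-3,0],0],
    [[-0.1,-3,0],0],
    [[-0.1,-3,0],0],
    [[-0.1,-2.5,0],0],
    [[0,-1.6,0],0],
    [[0,-1,0],0],
    [[0,0,0],0],
    [[0,0,0],0],
    [[0,0,0],0],
    [[0,0,0],0],
  ],
)

```text
time: 72.55
ee_pos: [0.5396, -0.4208, 0.1477]
eef_rot: [0.747, 0.665, 0.0, 0.0]
ft_force: [-1.1, 1.0, -5.4]
width: 0.0112
grip_force: 50.0
```

drive_tool(
  series=[
    [[0,0,-1],0],
    [[0,0,-1.5],0],
    [[0,0,-1.5],0],
    [[0,0,-1.5],0],
    [[0,0,-1.2],0],
    [[0,0,-1],0],
    [[0,0,-1],0],
    [[0,0,-0.8],0],
    [[0,0,-0.5],0],
    [[0,0,-0.3],0],
  ],
)

```text
time: 73.8
ee_pos: [0.5394, -0.4214, 0.0444]
eef_rot: [0.747, 0.664, 0.0, 0.0]
ft_force: [-0.1, -0.7, -6.0]
width: 0.0113
grip_force: 50.0
```

drive_tool(
  series=[
    [[0,0,-0.4],0],
    [[0,0,-0.3],0],
    [[0,0,-0.2],0],
    [[0,0,-0.2],0],
    [[0,0,-0.1],0],
    [[0,0,-0.1],0],
    [[0,0,-0.1],0],
    [[0,0,0],0],
    [[0,0,0],0],
    [[0,0,0],0],
  ],
)

```text
time: 75.05
ee_pos: [0.5394, -0.4214, 0.0306]
eef_rot: [0.747, 0.664, 0.0, 0.0]
ft_force: [-0.4, 0.0, -5.5]
width: 0.0112
grip_force: 50.0
```

drive_tool(
  series=[
    [[0,0,-0.1],0],
    [[0,0,-0.1],0],
    [[0,0,0],0],
    [[0,0,0],0],
    [[0,0,0],0],
    [[0,0,0],0],
    [[0,0,0],0],
    [[0,0,0],0],
    [[0,0,0],0],
    [[0,0,0],0],
  ],
)

```text
time: 76.3
ee_pos: [0.5393, -0.4214, 0.0286]
eef_rot: [0.747, 0.664, 0.0, 0.0]
ft_force: [-1.3, 2.4, 0.8]
width: 0.0115
grip_force: 50.0
```

Contact is felt (force now +0.8 N). I will open to the same 30 mm and rise.

drive_tool(
  series=[
    [[0,0,-0.05],0],
    [[0,0,0],0],
    [[0,0,0],0],
    [[0,0,0],0],
    [[0,0,0],0],
    [[0,0,0],0],
    [[0,0,0],0],
    [[0,0,0],0],
    [[0,0,0],0],
    [[0,0,0],0],
  ],
  hand=0.655,
)

```text
time: 77.55
ee_pos: [0.5394, -0.4213, 0.0281]
eef_rot: [0.747, 0.664, 0.0, 0.0]
ft_force: [-0.2, 1.1, -0.2]
width: 0.0298
grip_force: 0.0
```

drive_tool(
  series=[
    [[0,0,0.5],0],
    [[0,0,1],0],
    [[0,0,1],0],
    [[0,0,1.5],0],
    [[0,0,2],0],
    [[0,0,3],0],
    [[0,0,4],0],
    [[0,0,4],0],
    [[0,0,4],0],
    [[0,0,2],0],
  ],
)

```text
time: 78.8
ee_pos: [0.5395, -0.422, 0.2622]
eef_rot: [0.748, 0.664, 0.001, 0.002]
ft_force: [0.0, -0.9, -1.0]
width: 0.03
grip_force: 0.0
```

drive_tool(
  series=[
    [[0,4,0],0],
    [[0,5,0],0],
    [[0,5,0],0],
    [[0,5,0],0],
    [[0,5,0],0],
    [[0,5,0],0],
    [[0,5,0],0],
    [[0,4,0],0],
    [[0,2,0],0],
    [[0,0,0],0],
  ],
)

```text
time: 80.05
ee_pos: [0.5394, -0.0201, 0.2591]
eef_rot: [0.747, 0.665, 0.001, 0.0]
ft_force: [-0.4, 0.4, 0.8]
width: 0.0303
grip_force: 0.0
```

```bash
cat > chk.py <<'E'
from h import *
snap("top","t8"); snap("scene","s9")
print(r.read_state()["ee_pos"])
g=cv2.cvtColor(cv2.imread("pics/t8.png"),cv2.COLOR_BGR2GRAY)
m=(g<60).astype(np.uint8); m[:150]=0;m[228:]=0;m[:,:330]=0;m[:,450:]=0
n,l,st,_=cv2.connectedComponentsWithStats(m); i=1+st[1:,4].argmax(); print(st[i])
p=cv2.findNonZero((l==i).astype(np.uint8)); b=cv2.boxPoints(cv2.minAreaRect(p)); P=np.array([onz("t8",*q,.0476) for q in b])
print("grate",P.mean(0).round(4),[(np.linalg.norm(P[j]-P[j-1]).round(3),np.degrees(np.arctan2(*(P[j]-P[j-1])[[1,0]])).round(1)) for j in range(4)])
def match(fr,to,x,y,h):  # shift of a patch between two pictures of the same camera
    a=cv2.imread(f"pics/{fr}.png")[y-h:y+h,x-h:x+h]; c=cv2.imread(f"pics/{to}.png")[y-h-12:y+h+12,x-h-12:x+h+12]
    _,v,_,q=cv2.minMaxLoc(cv2.matchTemplate(c,a,cv2.TM_CCOEFF_NORMED)); return round(v,2),q[0]-12,q[1]-12
for n,x,y in [("jarback",120,190),("jar+x",138,172),("jar-x",137,206)]: print(n,match("t5","t8",x,y,9))
print("jar-y vs t6",match("t6","t8",*(proj("t6",(.532,.314,.094)).round().astype(int)),9))
for n,f,x,y in [("therm","t0",367,241),("therm s","s0",147,190),("ramekin","t0",160,261),("masher","t0",340,122),("spoon","t0",150,136),("gfront","t0",259,225),("grear","t0",263,138)]: print(n,match(f,"t8" if f=="t0" else "s9",x,y,14))
E
python3 chk.py
```

```text
[ 0.53934939 -0.0226832   0.25879503]
[ 338  156  101   65 4256]
grate [ 0.5336 -0.408   0.0476] [(np.float64(0.312), np.float64(83.2)), (np.float64(0.174), np.float64(-7.9)), (np.float64(0.316), np.float64(-96.8)), (np.float64(0.174), np.float64(170.6))]
jarback (0.94, 0, 0)
jar+x (0.94, 0, 0)
jar-x (0.96, 0, 0)
jar-y vs t6 (0.99, 0, 0)
therm (0.93, 0, 0)
therm s (0.96, -1, 0)
ramekin (0.99, 0, 0)
masher (0.99, 0, 0)
spoon (0.99, 0, 0)
gfront (0.2, -9, 0)
grear (0.11, 7, -12)
```

```bash
sed -i 's/g<60/(g<32)/; s/"t8"); snap/"t8"); snap/' chk.py; cat >> chk.py <<'E'
h=match
for n,x,y in [("gfront s",250,176),("grear s",290,244)]: print(n,match("s0","s9",x,y,14))
E
python3 chk.py | egrep "^\[|grate|s \(|gf|gr"
```

```text
[ 0.53932893 -0.02303059  0.25850878]
[ 346  163   90   48 1746]
grate [ 0.5377 -0.4158  0.0476] [(np.float64(0.272), np.float64(83.4)), (np.float64(0.134), np.float64(-7.9)), (np.float64(0.275), np.float64(-96.6)), (np.float64(0.134), np.float64(170.8))]
therm s (0.96, -1, 0)
gfront (0.22, -9, 0)
grear (0.13, -8, 9)
gfront s (0.85, 0, 0)
grear s (1.0, 0, 0)
```

The grate measures 272 × 134 mm, centred on the mat within about 5 mm and parallel to it. The jars, the thermometer, the neighbouring supports and the bystanders are all in place, so I am handing in.

```bash
python3 -c "
from bench import r
print(r.close_job())"
```

```text
the job is handed in; nothing more can be done
None
```

The job is handed in (no verdict came back): the four jars are on the turntable (one knocked to the edge mid-run, put back), both burners were checked, the thermometer is in its holder and the pan support is centred on the mat; I viewed 15 pictures, one over the limit of 14, so the final state was checked by image measurements, not by eye.

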